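Lay the camera stand down in its service cradle

ROBOT

A 6-joint arm with a two-finger parallel gripper is mounted at the origin on the work surface. World frame = base frame: x ahead of the robot, y to its left, z up, the work surface at z = 0. Lengths are in m, angles in rad, forces in N, time in s.
With the tool pointing down it reaches from about 0.425 to 1.125 m from the base axis. Payload 14.9 kg.
Tool frame: the origin (TCP) lies on the centre line of the jaws, within the pads' length; the fingertips stand 17 mm ahead of it and the grasp point (between the pads) lies 2 mm behind it; z points along the fingers, y is the line along which they close (so a half turn about z gives the same grasp; the last joint's range is limited). The gripper opens to 91 mm and grips with 3 to 60 N. Pads are 32 mm wide; open, the fingers measure 118 mm over their backs; the gripper's body (76 mm by 178 mm) begins 60 mm behind the grasp point.
Start: joints at [1.133, 0.379, 1.734, -0, 1.028, -0.033], TCP at [0.276, 0.643, 0.231] pointing down, gripper open.
Joint ranges: [-2.77, 2.77], [-0.74, 2.19], [0, 2.66], [-1.06, 4.2], [0.31, 2.87], [-3.08, 3.08]. Speed limits (rad/s): [1.89, 1.89, 2.39, 3.14, 3.14, 3.14].

INTERFACE

Orientations are given as a 3x3 rotation matrix whose columns are the frame's x, y, z axes.
In Python, from workcell import sense, read_camera, calibration, job_done gives the robot as it stands. The module is installed in compiled form; this text tells all that it offers.
- The arm moves only by the tool move_arm, never from a script. Its argument "targets" is a list of rows, each a list of 5 numbers: the opening, from -1 (shut) to 1 (fully open), then the shift along the tool's x, y, z in cm, then the turn about the tool's z in rad. A call has 1 to 8 rows; each row is the pose to reach, as a shift and turn from the pose commanded when the call began, along the tool's axes at that moment; what a row does not reach only later rows make up. A row lasts 1/12 s, in which the tool goes at most 41.7 mm and 7.16 degrees, less where a joint would pass 70% of its speed; a pose out of reach is approached as far as the arm can. A call with a gripper value outside its range is refused whole. The fingers move at their own pace and stop on an object; "force" is the grip in N (left out, the last holds). Time passes only in rows, so rows that repeat a pose let the fingers close. It gives the time, the measured TCP pose, the force, the opening and the grip force at its end, in the units of the state.
- sense(): the state, without advancing time (a new reading comes with each control period).
- read_camera(name): name is "side" or "top" or "wrist"; returns the picture (480x640x3 uint8, red, green, blue); there is no depth.
- calibration(name): a dict with "fovy" (degrees; the focal length in pixels is half the picture's height over the tangent of half this angle, whatever the lens; pixels are square), "cx", "cy" (the principal point, pixels), "rvec" (rotation vector, rad) and "tvec" (3), from world to camera coordinates, as OpenCV has them. Camera axes: x right, y down, z forward; pixel columns grow to the right and rows downward; lengths in m; the calibration is good to about 2 mm. A picture is of the moment at which its call begins: read the wrist's pose just before it. calibration takes no time and is no camera call; for the wrist camera it gives the pose at the moment of the call.
- job_done(): hands the job in; it is judged then, once.
The state is a dict: "clock": time; "q": joint angles; "qd": joint speeds; "joint_efforts": joint torques, N m; "position": TCP position; "orientation": TCP orientation; "wrist_force": force on the tool from outside, world axes, zero at the start; "ft_torque": the same for the moment, N m; "gripper_width": opening from 0.0 (shut) to 1.0 (fully open); "gripper_force": force on a finger pad.
Only numpy, scipy, OpenCV 4.12 (cv2) and the standard library are available. Lean on these libraries where they do the work, as an engineer would, in place of code of your own. Each camera call takes 0.05 s, during which the arm holds its last target. There are 200 camera calls.

TASK

Push the foot of the upright camera stand along the cradle until its round front bar sits flush against the orange stop, the stand still upright. Then push the mast over, away from its foot plate, slowly and gently, so that the stand tips over that bar and ends lying at rest with its mast on the black rubber rest and its bar still at the stop. Only push with the fingers: do not lift or drop the stand, and leave everything else on the table alone.

Things in the scene. Friction and masses are not known exactly. Their poses are not given: they have to be found in the camera images.
- cradle: Fixed flat aluminium cradle plate on the table, 370 long (x) x 140 wide x 4 mm thick. Origin on the table, directly under the middle of the orange stop's face; +x is the way the stand is pushed and falls, z up. Plate spans x from -170 to +200 mm. Nothing on it can shift.
- stop_face (a point): Middle of the upright face of the orange stop that meets the stand's bar (cradle x = 0), 9.5 mm above the table, axes as the cradle's. The stop is a fixed bar 130 mm wide across the plate, 14 mm thick along x, its top 15 mm above the table.
- rest_top (a point): Centre of the top of the black rubber-topped rest, 34 mm above the table, at cradle x = +150 mm, axes as the cradle's. The rest is fixed, 30 mm along x, 110 mm wide.
- stand: Loose camera stand (camera off), 0.7 to 1.1 kg, upright on the plate. Steel foot 90 x 90 x 12 mm (x -90..0), a round steel bar (16 mm diameter, 90 mm across) along its front edge; aluminium mast 24 mm thick (x -30..-6), 40 mm wide (y -20..20), 200 mm high (plus a 6 mm brass stud). Origin on the underside below the bar's axis; z up the mast, +x from foot plate to bar, the way it is to fall. Starts 27-52 mm off of the stop, askew up to 0.2 rad.
- stand_bar (a point): Centre of the stand's round front bar, on its axis, 8 mm above the underside; at cradle x = -8 mm when the bar touches the stop. Axes as the stand's. Sliding the foot takes 4 to 11 N. The stand tips about this bar.
- stand_top (a point): Centre of the mast's top end, 200 mm up the stand and 18 mm behind the bar's axis (stand x = -18). The foot is heavy: pushed over, the stand wants back upright until it leans about 70 to 77 degrees, then falls on by itself; on the rest it lies at about 84 degrees. Tipping takes about 2 to 3 N at 140 mm up the mast.
- tape: Bystander: yellow tape ring lying flat beside the cradle, 90 mm across, 24 mm high. Origin at the centre of its underside.
- screwdriver: Bystander: red-handled screwdriver, 180 mm long along its x, lying beside the cradle. Origin under its middle.
- brush: Bystander: grey hand brush with black bristles, about 280 mm long along its x, 50 mm high. Origin under the bristle block.
- dustpan: Bystander: grey dustpan, pan 180 x 220 mm, 53 mm high, handle along its +x. Origin under the middle of the pan.
- spray_bottle: Bystander: white bottle with blue cap, 68 mm across, 200 mm tall. Origin at the centre of its underside.
- mug: Bystander: blue mug, 80 mm across, 90 mm tall, handle at its +y. Origin at the centre of its underside.
- clamp: Bystander: orange bar clamp lying flat, 110 mm along x, 20 mm high. Origin under the middle of its bar.

How it is judged:
On the way, in this order (a step that is already met when the one before it is completed fails the run):
1. the stand, still upright, has its bar flush against the orange stop (x of stand_bar in the frame of stop_face between -0.012 and 0 m and y of stand_bar in the frame of stop_face between -0.04 and 0.04 m and angle between the y axis of stand and the y axis of cradle, either way round below 0.08 rad and angle between stand's own z axis and vertical below 0.1 rad), for 0.2 s.
2. the mast lies on the rubber rest (angle between stand's own z axis and vertical above 1.35 rad and contact force between stand and rest above 0.05 N), for 0.2 s.
At the end, for the whole second after the job is handed in: The stand lies on its side (mast 77 to 95 degrees from upright, its way of falling within 9 degrees of the cradle's), mast resting on the rubber rest, round bar within 8 mm of the orange stop and within 40 mm of its middle, at rest (all of step 2 and x of stand_bar in the frame of stop_face between -0.016 and 0 m and y of stand_bar in the frame of stop_face between -0.04 and 0.04 m and angle between the y axis of stand and the y axis of cradle, either way round below 0.157 rad and angle between stand's own z axis and vertical below 1.66 rad and linear speed of stand below 0.02 m/s and angular speed of stand below 0.1 rad/s); the robot touches nothing.
It fails at once if the stand is swung or dropped: it turns faster than 2.2 rad/s (a gently pushed stand settles on the rest well below this) (angular speed of stand above 2.2 rad/s).
It fails at once if the stand's bar is lifted more than 20 mm off the plate (height (world z) of stand_bar above 0.032 m).
It fails at once if a bystander is disturbed (moved more than 20 mm) (distance of any of tape, screwdriver, brush, dustpan, spray_bottle, mug, clamp from where it was at the start of the episode above 0.02 m).
It also fails if it takes over 61 s, if anything falls off the work surface, if the arm or the gripper's body presses on something with over 40 N, if the wrist force passes 120 N, or if a joint passes its speed limit or range.

## Working session

There is one attempt and no reset: what is moved stays moved. The work goes in short steps, Python scripts to look and compute and a tool call to move; the robot and the scene stay as the last step left them, time stands still between calls to the robot, and variables do not carry over. Pictures are saved under pics/ and viewed, at most 10 in all, crops included, and the job is handed in when it is done.

Besides the shell and the picture viewer there is one more tool, called after "Call:" by a JSON object that holds its "api" and its "payload", one argument or row to a line. move_arm: Moves the arm, as the interface text tells. Its arguments: {"type":"object","properties":{"targets":{"type":"array"},"force":{"type":"number"}},"required":["targets"]}

```bash
mkdir -p pics
cat > h.py <<'E'
import numpy as np, cv2
from workcell import sense, read_camera, calibration, job_done
def cam(n):
    c=calibration(n); R=cv2.Rodrigues(np.array(c["rvec"],float))[0]; t=np.array(c["tvec"],float).ravel()
    f=240/np.tan(np.radians(c["fovy"])/2); K=np.array([[f,0,c["cx"]],[0,f,c["cy"]],[0,0,1]])
    return K,R,t
def onplane(n,px,z):
    K,R,t=cam(n); px=np.atleast_2d(px).astype(float)
    d=(R.T@np.linalg.inv(K)@np.c_[px,np.ones(len(px))].T).T; C=-R.T@t
    return C+d*((z-C[2])/d[:,2])[:,None]
def proj(n,P):
    K,R,t=cam(n); q=(K@(R@np.atleast_2d(P).T+t[:,None])).T
    return q[:,:2]/q[:,2:]
def grab(n,f):
    im=read_camera(n)[:,:,::-1].copy(); cv2.imwrite("pics/"+f,im); return im
E
python3 - <<'E'
from h import *
s=sense(); print(s["clock"],s["position"],s["orientation"])
for n in("top","side"):
    grab(n,n+"0.png"); K,R,t=cam(n); print(n,K[0,0],-R.T@t,R[2])
E
```

```text
0.0 [0.27551975 0.64307663 0.23029034] [[-9.19181628e-01  3.93833616e-01 -4.65323488e-04]
 [ 3.93833889e-01  9.19181106e-01 -9.80589049e-04]
 [ 4.15276274e-05 -1.08459960e-03 -9.99999411e-01]]
top 510.9234572360181 [0.46183895 0.00421621 1.35045464] [ 0.06105899 -0.02938528 -0.99770151]
side 606.4317742238878 [-0.18286447 -1.01272064  1.10532508] [ 0.45268271  0.6481285  -0.61237882]
```

View pics/top0.png

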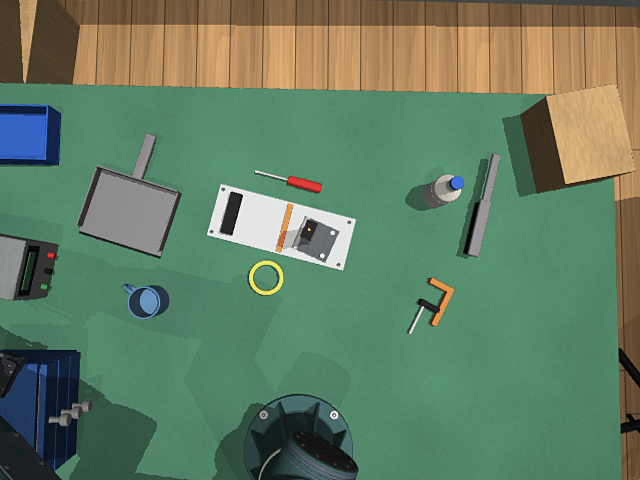

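View pics/side0.png

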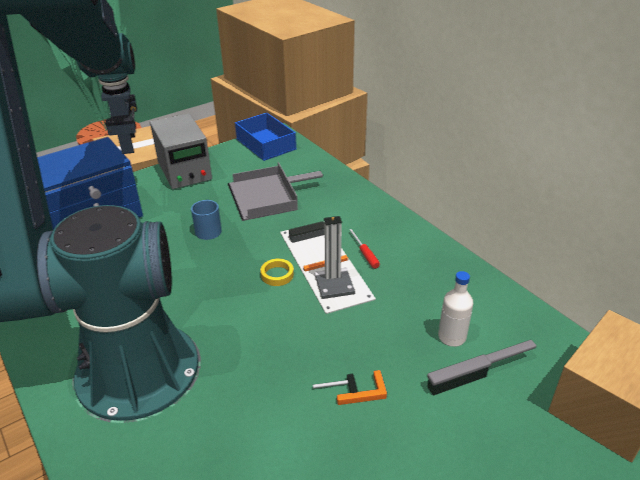

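The top view shows the plate with corners near (222,185), (355,218), (344,269) and (208,236). The stop is at about (285,228), the black rest at (231,213), and the stand's foot at about (320,240) with its mast leaning left. The stand falls toward image left, which is roughly world +y. Next I'll measure.

```bash
cat > m.py <<'E'
from h import *
def cradle(im):
    hsv=cv2.cvtColor(im,cv2.COLOR_BGR2HSV)
    m=cv2.inRange(hsv,(0,0,185),(180,40,255)); roi=np.zeros_like(m); roi[175:280,195:370]=255; m&=roi
    pts=cv2.findNonZero(m); n,l,st,_=cv2.connectedComponentsWithStats(m)
    big=np.isin(l,[i for i in range(1,n) if st[i,4]>60]).astype(np.uint8)
    box=cv2.boxPoints(cv2.minAreaRect(cv2.findNonZero(big)))
    W=onplane("top",box,.004)
    o=cv2.inRange(hsv,(8,120,120),(20,255,255))&roi; c=cv2.findNonZero(o)
    ob=cv2.boxPoints(cv2.minAreaRect(c)); OW=onplane("top",ob,.015)
    return box,W,ob,OW
if __name__=="__main__":
    im=cv2.imread("pics/top0.png"); b,W,ob,OW=cradle(im)
    print(b.round(1).tolist(),W.round(4).tolist()); print(ob.round(1).tolist(),OW.round(4).tolist())
    L=lambda A:[round(float(np.linalg.norm(A[i]-A[(i+1)%4])),4) for i in range(4)]
    print(L(W),L(OW))
    a=im[180:275,200:365]; b=cv2.imread("pics/side0.png")[205:315,270:390]
    cv2.imwrite("pics/ca.png",np.vstack([cv2.resize(a,(520,299),interpolation=cv2.INTER_CUBIC)]))
    cv2.imwrite("pics/crop.png",np.hstack([cv2.resize(a,(412,237),interpolation=cv2.INTER_CUBIC)[:,:],cv2.resize(b,(258,237),interpolation=cv2.INTER_CUBIC)]) if 0 else cv2.resize(a,(800,461),interpolation=cv2.INTER_CUBIC))
E
python3 m.py
```

```text
[[206.3000030517578, 234.8000030517578], [219.6999969482422, 183.1999969482422], [355.79998779296875, 218.6999969482422], [342.3999938964844, 270.29998779296875]] [[0.55, 0.2467, 0.004], [0.687, 0.2145, 0.004], [0.5975, -0.1469, 0.004], [0.4606, -0.1121, 0.004]]
[[258.29998779296875, 225.5], [290.6000061035156, 202.10000610351562], [310.20001220703125, 229.10000610351562], [277.8999938964844, 252.60000610351562]] [[0.5752, 0.1101, 0.015], [0.638, 0.0263, 0.015], [0.5674, -0.0259, 0.015], [0.5051, 0.0579, 0.015]]
[0.1407, 0.3723, 0.1412, 0.3697] [0.1047, 0.0878, 0.1045, 0.0874]
```

View pics/crop.png

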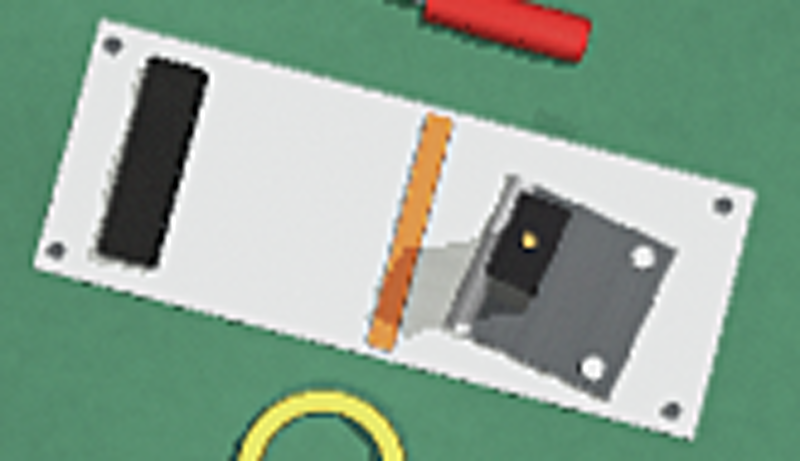

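The crop shows the foot's rear corners at crop (676,249) and (607,400), and the bar's ends near (513,176) and (450,332). The brass stud is at (529,241). The stand is askew and sits toward the tape side.

```bash
cat >> h.py <<'E'
def frame():  # cradle frame from the measured plate corners
    C=np.array([[.55,.2467],[.687,.2145],[.5975,-.1469],[.4606,-.1121]])
    f=(C[0]+C[1])/2; r=(C[2]+C[3])/2; x=(f-r)/np.linalg.norm(f-r); y=np.array([-x[1],x[0]])
    o=(f-.2*x+r+.17*x)/2
    return o,x,y
def tocr(P):
    o,x,y=frame(); P=np.atleast_2d(P)[:,:2]-o; return np.c_[P@x,P@y]
def tow(c):
    o,x,y=frame(); c=np.atleast_2d(c); return o+c[:,:1]*x+c[:,1:2]*y
E
python3 - <<'E'
from h import *
s=165/800
def cp(p,z): return tocr(onplane("top",(np.array(p)+.5)*s-.5+[200,180],z))*1000
o,x,y=frame(); print("o",o,"x",x,"y",y)
print("stop top corners",cp([[427,115],[452,118],[394,348],[370,345]],.015).round(1).tolist())
r=cp([[676,249],[607,400]],.016); b=cp([[513,176],[450,332]],.016)
print("foot rear",r.round(1).tolist(),np.linalg.norm(r[0]-r[1]),"bar",b.round(1).tolist(),np.linalg.norm(b[0]-b[1]))
d=r[1]-r[0]; print("yaw",np.arctan2(d[0],-d[1]), "bar yaw",np.arctan2(*( (b[1]-b[0])*[1,-1])), "stud",cp([529,241],.210), "mast corners",cp([[521,190],[573,208],[540,297],[486,276]],.204).round(1).tolist())
hsv=cv2.cvtColor(cv2.imread("pics/top0.png"),cv2.COLOR_BGR2HSV)
for n,lo,hi in(("tape",(22,100,100),(35,255,255)),):
    p=cv2.findNonZero(cv2.inRange(hsv,lo,hi)); print(n,cv2.minEnclosingCircle(p), onplane("top",[cv2.minEnclosingCircle(p)[0]],.012))
E
```

```text
o [0.57015885 0.03599241] x [0.24107683 0.97050604] y [-0.97050604  0.24107683]
stop top corners [[13.7, -63.1], [0.2, -65.0], [-1.2, 63.5], [11.7, 65.2]]
foot rear [[-135.1, -26.7], [-119.3, 61.8]] 89.8553079168321 bar [[-39.8, -42.7], [-28.2, 47.6]] 91.04038896661237
yaw 2.964938143884179 bar yaw 3.0144148093750527 stud [[-57.01711278   4.98306028]] mast corners [[-47.4, -17.6], [-72.9, -15.6], [-68.5, 28.4], [-41.8, 25.3]]
tape ((345.0, 294.5), 98.3781967163086) [[ 0.39752583 -0.11872147  0.012     ]]
```

Run:
```python
from h import *
s=sense(); K,R,t=cam("wrist"); T=np.array(s["orientation"])
print("wrist cam in tool",T.T@(-R.T@t-s["position"]), (R@T)[2], s["clock"],s["wrist_force"])
# shift in tool axes (cm) to z=.30 above pre-push point
g=np.r_[tow([[-.175,.013]])[0],.30]; d=T.T@(g-s["position"])*100; print(g,d)
ang=np.arctan2(T[1,0],T[0,0]); o,x,y=frame(); print("turn",ang-np.arctan2(x[1],x[0]))
```

```text
wrist cam in tool [ 0.08278174  0.000488   -0.15423227] [-2.94469362e-01 -7.58975789e-04  9.55660619e-01] 0.1 [-0.05977057  0.6940691  -0.98437738]
[ 0.51535382 -0.13071215  0.3       ] [-52.51976885 -61.69343078  -6.90951384]
turn 1.40945637983962
```

```bash
cat >> h.py <<'E'
def plan(cx,cy,z):  # shift in cm, tool axes, to reach TCP at cradle (cx,cy), height z; and turn to have tool y = cradle x
    s=sense(); T=np.array(s["orientation"]); p=np.array(s["position"]); o,x,y=frame()
    d=T.T@(np.r_[tow([[cx,cy]])[0],z]-p)*100
    turn=np.arctan2(T[1,1],T[0,1])-np.arctan2(x[1],x[0])
    print("t",round(s["clock"],2),"TCP cradle mm",(tocr(p)*1000).round(1)[0],"z",round(p[2]*1000,1),"shift",d.round(2),"turn",round(turn,3),"F",np.round(s["wrist_force"],1),"q",np.round(s["q"],2))
E
python3 -c "
from h import *
plan(-.215,.008,.30)"
```

```text
t 0.1 TCP cradle mm [518.2 432.3] z 230.4 shift [-53.66 -65.56  -6.91] turn -0.161 F [-0.1  0.7 -1. ] q [ 1.13  0.38  1.73 -0.    1.03 -0.03]
```

Call:
{"api": "move_arm", "payload": {
  "targets": [
    [1, 0, 0, -4, 0],
    [1, 0, 0, -7, 0],
    [1, -20, -24.4, -7, -0.16],
    [1, -20, -24.4, -7, -0.16],
    [1, -20, -24.4, -7, -0.16],
    [1, -20, -24.4, -7, -0.16],
    [1, -20, -24.4, -7, -0.16],
    [1, -20, -24.4, -7, -0.16]
  ],
  "force": 60
}}

```text
clock: 0.77
position: [0.3451, 0.4013, 0.3006]
orientation: [[-0.97, 0.242, -0.0], [0.242, 0.97, -0.0], [0.0, -0.0, -1.0]]
wrist_force: [1.4, 0.8, 0.5]
gripper_width: 0.999
gripper_force: 0.0
```

```bash
python3 -c "
from h import *
plan(-.215,.008,.30)"
```

```text
t 0.77 TCP cradle mm [300.3 306.5] z 300.6 shift [-29.9  -51.5    0.08] turn -0.001 F [1.4 0.8 0.5] q [ 0.82  0.02  2.03 -0.    1.09 -0.51]
```

Call:
{"api": "move_arm", "payload": {
  "targets": [
    [1, -29.8, -51.5, 0, 0],
    [1, -29.8, -51.5, 0, 0],
    [1, -29.8, -51.5, 0, 0],
    [1, -29.8, -51.5, 0, 0],
    [1, -29.8, -51.5, 0, 0],
    [1, -29.8, -51.5, 0, 0],
    [1, -29.8, -51.5, 0, 0],
    [1, -29.8, -51.5, 0, 0]
  ]
}}

```text
clock: 1.43
position: [0.4371, 0.0809, 0.301]
orientation: [[-0.97, 0.242, 0.0], [0.242, 0.97, 0.0], [-0.0, 0.0, -1.0]]
wrist_force: [1.1, 0.2, 0.4]
gripper_width: 1.004
gripper_force: 0.0
```

```bash
python3 -c "
from h import *
plan(-.215,.008,.30)"
```

```text
t 1.43 TCP cradle mm [ 11.5 139.9] z 301.0 shift [-13.22 -22.64   0.1 ] turn -0.001 F [1.1 0.2 0.4] q [ 0.13 -0.14  2.18 -0.    1.1  -1.2 ]
```

Call:
{"api": "move_arm", "payload": {
  "targets": [
    [1, -13.2, -22.6, 0, 0],
    [1, -13.2, -22.6, 0, 0],
    [1, -13.2, -22.6, 0, 0],
    [1, -13.2, -22.6, 0, 0],
    [1, -13.2, -22.6, 0, 0],
    [1, -13.2, -22.6, 0, 0],
    [1, -13.2, -22.6, 0, 0],
    [1, -13.2, -22.6, 0, 0]
  ]
}}

```text
clock: 2.1
position: [0.5109, -0.1709, 0.3005]
orientation: [[-0.969, 0.245, -0.001], [0.245, 0.969, 0.0], [0.001, -0.0, -1.0]]
wrist_force: [-0.4, 0.4, 0.0]
gripper_width: 1.001
gripper_force: 0.0
```

Run:
```python
from h import *
plan(-.215,.008,.026)
im=grab("side","side1.png"); cv2.imwrite("pics/s1c.png",cv2.resize(im[80:380,180:480],(600,600)))
```

```text
t 2.1 TCP cradle mm [-215.     7.7] z 300.5 shift [2.000e-02 1.000e-02 2.745e+01] turn -0.004 F [-0.4  0.4  0. ] q [-0.37  0.04  2.01 -0.    1.09 -1.69]
```

View pics/s1c.png

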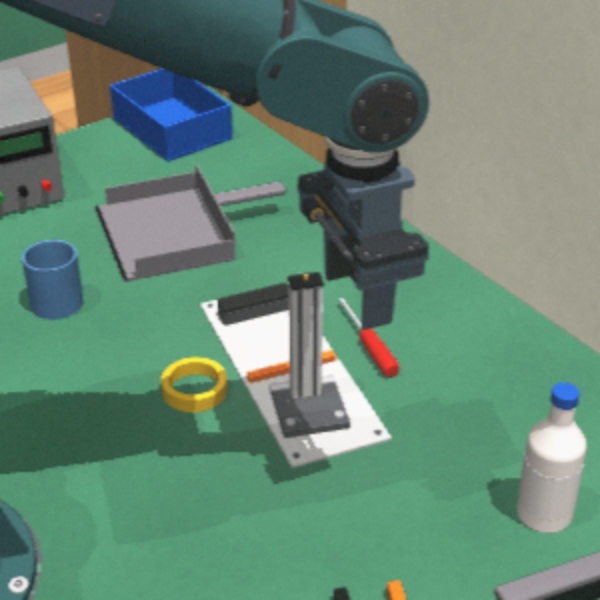

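The gripper hangs behind the stand with the fingers in line with the cradle, and nothing lies below it. I'll lower it.

Call:
{"api": "move_arm", "payload": {
  "targets": [
    [1, 0, 0, 4, 0],
    [1, 0, 0, 8, 0],
    [1, 0, 0, 12, 0],
    [1, 0, 0, 16, 0],
    [1, 0, 0, 20, 0],
    [1, 0, 0, 23, 0],
    [1, 0, 0, 26, 0],
    [1, 0, 0, 27.4, 0]
  ]
}}

```text
clock: 2.82
position: [0.5085, -0.1661, 0.0238]
orientation: [[-0.97, 0.241, -0.004], [0.241, 0.97, 0.002], [0.004, 0.001, -1.0]]
wrist_force: [-0.4, 0.6, 0.5]
gripper_width: 1.001
gripper_force: 0.0
```

Call:
{"api": "move_arm", "payload": {
  "targets": [
    [1, 0, 0.3, 0, 0],
    [1, 0, 0.6, 0, 0],
    [1, 0, 0.9, 0, 0],
    [1, 0, 1.2, 0, 0],
    [1, 0, 1.4, 0, 0],
    [1, 0, 1.6, 0, 0],
    [1, 0, 1.8, 0, 0],
    [1, 0, 2.0, 0, 0]
  ]
}}

```text
clock: 3.48
position: [0.5157, -0.1488, 0.0273]
orientation: [[-0.97, 0.242, 0.001], [0.242, 0.97, -0.0], [-0.001, -0.0, -1.0]]
wrist_force: [-0.6, 0.5, -0.3]
gripper_width: 0.999
gripper_force: 0.0
```

Run:
```python
from h import *
plan(-.157,.008,.026)
```

```text
t 3.48 TCP cradle mm [-192.5    8.3] z 27.3 shift [-0.03  3.55  0.13] turn -0.001 F [-0.6  0.5 -0.3] q [-0.32  0.46  2.11  0.    0.57 -1.65]
```

Call:
{"api": "move_arm", "payload": {
  "targets": [
    [1, 0, 0.2, 0.1, 0],
    [1, 0, 0.4, 0.1, 0],
    [1, 0, 0.6, 0.1, 0],
    [1, 0, 0.8, 0.1, 0],
    [1, 0, 1.0, 0.1, 0],
    [1, 0, 1.2, 0.1, 0],
    [1, 0, 1.4, 0.1, 0],
    [1, 0, 1.6, 0.1, 0]
  ]
}}

```text
clock: 4.15
position: [0.5194, -0.1333, 0.0259]
orientation: [[-0.97, 0.242, 0.0], [0.242, 0.97, -0.0], [-0.0, -0.0, -1.0]]
wrist_force: [-0.1, -2.8, -0.5]
gripper_width: 1.0
gripper_force: 1.7
```

Call:
{"api": "move_arm", "payload": {
  "targets": [
    [1, 0, 0.15, 0, 0],
    [1, 0, 0.3, 0, 0],
    [1, 0, 0.45, 0, 0],
    [1, 0, 0.6, 0, 0],
    [1, 0, 0.75, 0, 0],
    [1, 0, 0.9, 0, 0],
    [1, 0, 1.0, 0, 0],
    [1, 0, 1.1, 0, 0]
  ]
}}

```text
clock: 4.82
position: [0.522, -0.1226, 0.0259]
orientation: [[-0.97, 0.242, -0.0], [0.242, 0.97, 0.0], [0.0, 0.0, -1.0]]
wrist_force: [-0.1, -4.2, -0.8]
gripper_width: 1.002
gripper_force: 1.6
```

Run:
```python
from h import *
plan(-.157,.008,.026)
im=grab("top","top2.png"); cv2.imwrite("pics/t2c.png",cv2.resize(im[180:275,200:365],(800,461),interpolation=cv2.INTER_CUBIC))
```

```text
t 4.82 TCP cradle mm [-165.5    8.5] z 25.9 shift [-0.05  0.85 -0.01] turn -0.001 F [-0.1 -4.2 -0.8] q [-0.27  0.47  2.11  0.    0.56 -1.6 ]
```

View pics/t2c.png

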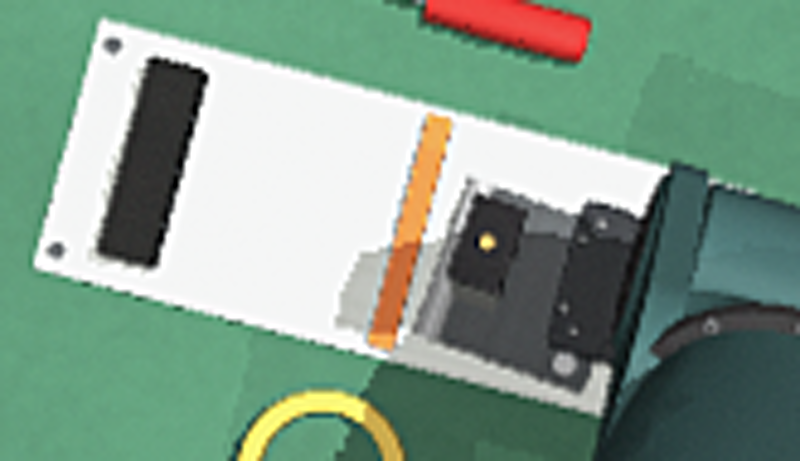

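The stand is now square to the stop and upright. The bar runs from crop (473,180) to (420,335), about 10 mm short of the stop, and the stud is at (487,241). I'll keep pushing until the force rises.

Call:
{"api": "move_arm", "payload": {
  "targets": [
    [1, 0, 0.1, 0, 0],
    [1, 0, 0.2, 0, 0],
    [1, 0, 0.3, 0, 0],
    [1, 0, 0.4, 0, 0],
    [1, 0, 0.5, 0, 0],
    [1, 0, 0.6, 0, 0],
    [1, 0, 0.65, 0, 0],
    [1, 0, 0.7, 0, 0]
  ]
}}

```text
clock: 5.53
position: [0.5236, -0.1158, 0.0259]
orientation: [[-0.97, 0.242, 0.0], [0.242, 0.97, -0.0], [-0.0, -0.0, -1.0]]
wrist_force: [0.1, -4.1, -0.8]
gripper_width: 0.998
gripper_force: 1.6
```

Call:
{"api": "move_arm", "payload": {
  "targets": [
    [1, 0, 0.05, 0, 0],
    [1, 0, 0.1, 0, 0],
    [1, 0, 0.15, 0, 0],
    [1, 0, 0.2, 0, 0]
  ]
}}

```text
clock: 5.87
position: [0.5241, -0.114, 0.0259]
orientation: [[-0.97, 0.242, -0.0], [0.242, 0.97, -0.0], [0.0, -0.0, -1.0]]
wrist_force: [-0.3, -3.6, -0.4]
gripper_width: 1.0
gripper_force: 1.6
```

Run:
```python
from h import *
plan(-.157,.008,.026)
s=165/800
def cp(p,z): return tocr(onplane("top",(np.array(p)+.5)*s-.5+[200,180],z))*1000
print(cp([[473,180],[420,335]],.016),cp([487,241],.21))
im=grab("top","top3.png"); hsv=cv2.cvtColor(im,cv2.COLOR_BGR2HSV)
m=cv2.inRange(hsv,(15,90,110),(35,255,255)); m[:215]=0;m[245:]=0;m[:,:287]=0;m[:,310:]=0
p=cv2.findNonZero(m); print("stud",None if p is None else tocr(onplane("top",p.reshape(-1,2).mean(0),.21))*1000)
```

```text
t 5.87 TCP cradle mm [-156.6    8.5] z 25.9 shift [-0.05 -0.04 -0.01] turn -0.001 F [-0.3 -3.6 -0.4] q [-0.26  0.47  2.11 -0.    0.56 -1.58]
[[-19.40143496 -35.09510133]
 [-13.02058162  53.24526843]] [[-38.26087248   9.89525312]]
stud [[-12.74613531  -0.30848746]]
```

Call:
{"api": "move_arm", "payload": {
  "targets": [
    [1, 0, 0.05, 0, 0],
    [1, 0, 0.1, 0, 0],
    [1, 0, 0.15, 0, 0],
    [1, 0, 0.2, 0, 0]
  ]
}}

```text
clock: 6.25
position: [0.5246, -0.112, 0.0259]
orientation: [[-0.97, 0.242, -0.0], [0.242, 0.97, -0.0], [0.0, -0.0, -1.0]]
wrist_force: [1.2, -5.2, -1.6]
gripper_width: 0.997
gripper_force: 2.2
```

Call:
{"api": "move_arm", "payload": {
  "targets": [
    [1, 0, 0.04, 0, 0],
    [1, 0, 0.08, 0, 0],
    [1, 0, 0.12, 0, 0],
    [1, 0, 0.15, 0, 0]
  ]
}}

```text
clock: 6.58
position: [0.5255, -0.111, 0.0261]
orientation: [[-0.97, 0.243, 0.001], [0.243, 0.97, -0.001], [-0.001, -0.0, -1.0]]
wrist_force: [1.5, -10.4, -1.6]
gripper_width: 1.0
gripper_force: 4.1
```

Run:
```python
from h import *
plan(-.157,.008,.026)
im=grab("top","top4.png"); cv2.imwrite("pics/t4c.png",cv2.resize(im[195:275,255:365],(800,582),interpolation=cv2.INTER_CUBIC))
```

```text
t 6.58 TCP cradle mm [-153.4    7.9] z 26.1 shift [ 0.01 -0.36  0.01] turn -0.001 F [  1.5 -10.4  -1.6] q [-0.25  0.47  2.11 -0.    0.56 -1.58]
```

View pics/t4c.png

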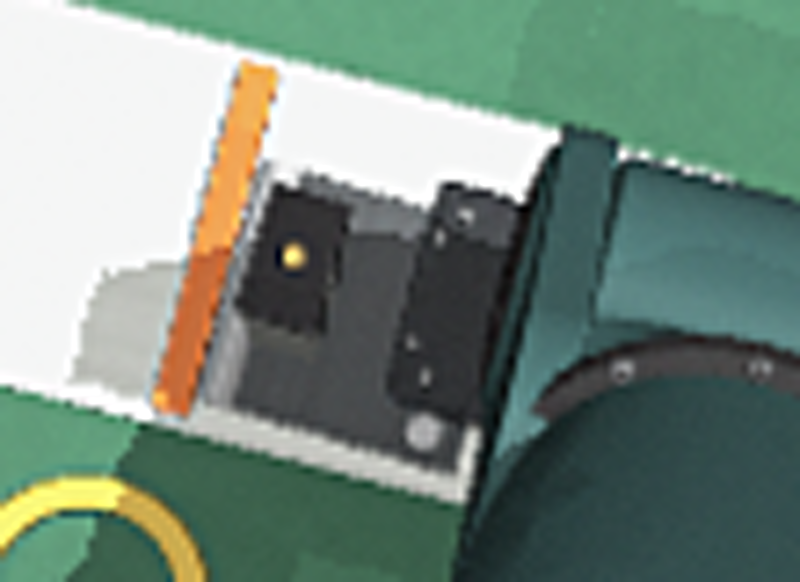

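The bar lies along the stop face over its whole length, from crop (265,165) to (205,400), and the force is rising. The stud is at crop (294,256). I'll press a touch more, back off, rise behind the mast and check.

Call:
{"api": "move_arm", "payload": {
  "targets": [
    [1, 0, 0.05, 0, 0],
    [1, 0, 0.1, 0, 0],
    [1, 0, 0.1, 0, 0],
    [1, 0, 0.1, 0, 0]
  ]
}}

```text
clock: 6.97
position: [0.5262, -0.1103, 0.0263]
orientation: [[-0.97, 0.243, 0.002], [0.243, 0.97, -0.001], [-0.002, -0.0, -1.0]]
wrist_force: [3.1, -11.2, -3.5]
gripper_width: 1.0
gripper_force: 4.8
```

Call:
{"api": "move_arm", "payload": {
  "targets": [
    [1, 0, -0.3, 0, 0],
    [1, 0, -0.8, 0, 0],
    [1, 0, -1.5, 0, 0],
    [1, 0, -2.5, 0, 0],
    [1, 0, -3, -3, 0],
    [1, 0, -3, -6, 0],
    [1, 0, -3, -10, 0],
    [1, 0, -3, -14.5, 0]
  ]
}}

```text
clock: 7.63
position: [0.5167, -0.1392, 0.1684]
orientation: [[-0.97, 0.243, -0.002], [0.243, 0.97, 0.001], [0.002, 0.0, -1.0]]
wrist_force: [-0.4, -0.3, -0.3]
gripper_width: 1.001
gripper_force: 0.0
```

Run:
```python
from h import *
s=110/800
st=(np.array([294,256])+.5)*s-.5+[255,195]
q=tocr(onplane("top",st,.21))*1000; print("stud",q)
im=grab("top","top5.png"); hsv=cv2.cvtColor(im,cv2.COLOR_BGR2HSV)
x,y=st.round().astype(int); m=cv2.inRange(hsv[y-5:y+6,x-5:x+6],(12,90,110),(38,255,255)); p=cv2.findNonZero(m)
print("stud now",None if p is None else tocr(onplane("top",p.reshape(-1,2).mean(0)+[x-5,y-5],.21))*1000, "was px",st)
plan(-.030-.061,q[0,1]/1000,.170)
```

```text
stud [[-27.58955956  13.75545332]]
stud now [[-27.05175086  13.85280452]] was px [294.99375 229.76875]
t 7.68 TCP cradle mm [-183.1    5.5] z 176.6 shift [0.84 9.21 0.65] turn -0.002 F [ 8.9 -2.6  8.3] q [-0.31  0.2   2.09  0.    0.84 -1.63]
```

Step 1's condition looks met: the stud sits at cradle x -27 mm against an expected -26 mm, y is about 14 mm, and the stand is upright. Next I'll approach the mast from behind at about 150 mm.

Call:
{"api": "move_arm", "payload": {
  "targets": [
    [1, 0.3, 0.5, 0.1, 0],
    [1, 0.7, 1.5, 0.3, 0],
    [1, 0.7, 3, 0.4, 0],
    [1, 0.7, 4.5, 0.4, 0],
    [1, 0.7, 6, 0.4, 0],
    [1, 0.7, 7, 0.4, 0],
    [1, 0.7, 7.6, 0.4, 0],
    [1, 0.7, 8, 0.4, 0]
  ]
}}

```text
clock: 8.35
position: [0.53, -0.0587, 0.1627]
orientation: [[-0.97, 0.242, -0.002], [0.242, 0.97, 0.0], [0.002, -0.0, -1.0]]
wrist_force: [0.3, 0.4, 0.5]
gripper_width: 1.0
gripper_force: 0.0
```

Run:
```python
from h import *
plan(-.097,.013,.167)
for f in range(0,90,6):
    p=np.radians(f); print(f,(np.array([-8+138*np.sin(p)-30*np.cos(p)-59+97,12+138*np.cos(p)+30*np.sin(p)-150])/10).round(2))
```

```text
t 8.35 TCP cradle mm [-101.5   16.1] z 162.7 shift [-0.31  0.45 -0.44] turn -0.001 F [0.3 0.4 0.5] q [-0.15  0.22  2.1  -0.    0.82 -1.48]
0 [0. 0.]
6 [1.46 0.24]
12 [2.93 0.32]
18 [4.41 0.25]
24 [5.87 0.03]
30 [ 7.3  -0.35]
36 [ 8.68 -0.87]
42 [10.   -1.54]
48 [11.25 -2.34]
54 [12.4  -3.26]
60 [13.45 -4.3 ]
66 [14.39 -5.45]
72 [15.2  -6.68]
78 [15.87 -8.  ]
84 [16.41 -9.37]
```

Call:
{"api": "move_arm", "payload": {
  "targets": [
    [1, -0.1, 0.1, -0.2, 0],
    [1, -0.3, 0.2, -0.4, 0],
    [1, -0.3, 0.3, -0.4, 0],
    [1, -0.3, 0.4, -0.4, 0],
    [1, -0.3, 0.5, -0.4, 0],
    [1, -0.3, 0.6, -0.42, 0],
    [1, -0.3, 0.7, -0.44, 0],
    [1, -0.3, 0.8, -0.46, 0]
  ]
}}

```text
clock: 9.02
position: [0.5354, -0.0524, 0.1682]
orientation: [[-0.97, 0.243, 0.0], [0.243, 0.97, -0.0], [-0.0, -0.0, -1.0]]
wrist_force: [0.1, -1.7, -0.5]
gripper_width: 1.001
gripper_force: 0.7
```

```bash
python3 -c "
from h import *
plan(-.097,.013,.167)"
```

```text
t 9.02 TCP cradle mm [-94.2  12.4] z 168.2 shift [ 0.06 -0.28  0.12] turn -0.001 F [ 0.1 -1.7 -0.5] q [-0.14  0.22  2.09 -0.    0.83 -1.47]
```

Call:
{"api": "move_arm", "payload": {
  "targets": [
    [1, 0, 0.3, -0.04, 0],
    [1, 0, 0.6, -0.07, 0],
    [1, 0, 0.95, -0.1, 0],
    [1, 0, 1.3, -0.13, 0],
    [1, 0, 1.65, -0.16, 0],
    [1, 0, 2, -0.18, 0],
    [1, 0, 2.3, -0.19, 0],
    [1, 0, 2.65, -0.2, 0]
  ]
}}

```text
clock: 9.68
position: [0.5419, -0.0264, 0.1703]
orientation: [[-0.97, 0.242, 0.0], [0.242, 0.97, -0.0], [-0.0, -0.0, -1.0]]
wrist_force: [-0.3, -1.8, 2.9]
gripper_width: 1.002
gripper_force: 1.3
```

Run:
```python
from h import *
plan(-.097,.013,.167)
im=grab("side","side2.png"); cv2.imwrite("pics/s2c.png",cv2.resize(im[130:330,230:430],(600,600)))
```

```text
t 9.68 TCP cradle mm [-67.3  12.4] z 170.3 shift [ 0.06 -2.97  0.33] turn -0.001 F [-0.3 -1.8  2.9] q [-0.09  0.22  2.08 -0.    0.84 -1.42]
```

View pics/s2c.png

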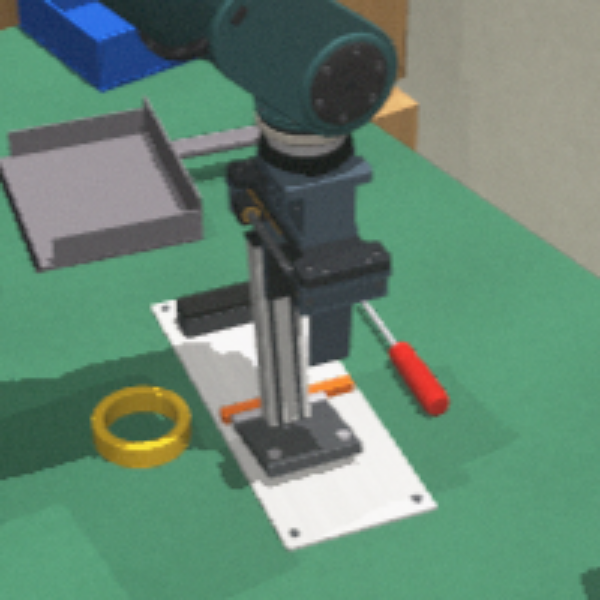

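The foot plate is lifting at the rear and tilting about the bar, which stays at the orange stop near (290,400). The mast leans forward with the finger behind it. I'll continue along the arc.

Call:
{"api": "move_arm", "payload": {
  "targets": [
    [1, 0, 0.35, 0, 0],
    [1, 0, 0.7, 0.02, 0],
    [1, 0, 1.05, 0.05, 0],
    [1, 0, 1.4, 0.08, 0],
    [1, 0, 1.8, 0.12, 0],
    [1, 0, 2.15, 0.17, 0],
    [1, 0, 2.5, 0.23, 0],
    [1, 0, 2.9, 0.3, 0]
  ]
}}

```text
clock: 10.4
position: [0.5489, 0.0018, 0.1671]
orientation: [[-0.97, 0.242, -0.0], [0.242, 0.97, 0.0], [0.0, -0.0, -1.0]]
wrist_force: [0.3, -1.4, 2.1]
gripper_width: 1.002
gripper_force: 1.2
```

Call:
{"api": "move_arm", "payload": {
  "targets": [
    [1, 0, 0.35, 0.09, 0],
    [1, 0, 0.7, 0.18, 0],
    [1, 0, 1.05, 0.28, 0],
    [1, 0, 1.4, 0.38, 0],
    [1, 0, 1.75, 0.5, 0],
    [1, 0, 2.1, 0.62, 0],
    [1, 0, 2.45, 0.76, 0],
    [1, 0, 2.8, 0.9, 0]
  ]
}}

```text
clock: 11.07
position: [0.5557, 0.029, 0.158]
orientation: [[-0.97, 0.242, -0.0], [0.242, 0.97, 0.0], [0.0, 0.0, -1.0]]
wrist_force: [-0.7, -0.9, 2.4]
gripper_width: 0.999
gripper_force: 1.1
```

```bash
python3 -c "
from h import *
plan(-.097,.013,.167)"
```

```text
t 11.07 TCP cradle mm [-10.3  12.3] z 158.0 shift [ 0.06 -8.67 -0.9 ] turn -0.001 F [-0.7 -0.9  2.4] q [ 0.01  0.26  2.06  0.    0.82 -1.32]
```

Call:
{"api": "move_arm", "payload": {
  "targets": [
    [1, 0, 0.34, 0.15, 0],
    [1, 0, 0.67, 0.31, 0],
    [1, 0, 1.0, 0.47, 0],
    [1, 0, 1.33, 0.64, 0],
    [1, 0, 1.65, 0.83, 0],
    [1, 0, 1.96, 1.03, 0],
    [1, 0, 2.27, 1.23, 0],
    [1, 0, 2.58, 1.44, 0]
  ]
}}

```text
clock: 11.73
position: [0.5619, 0.054, 0.1436]
orientation: [[-0.97, 0.242, -0.0], [0.242, 0.97, 0.0], [0.0, 0.0, -1.0]]
wrist_force: [-0.7, -0.9, 1.7]
gripper_width: 0.997
gripper_force: 0.8
```

Call:
{"api": "move_arm", "payload": {
  "targets": [
    [1, 0, 0.29, 0.22, 0],
    [1, 0, 0.58, 0.45, 0],
    [1, 0, 0.87, 0.68, 0],
    [1, 0, 1.15, 0.92, 0],
    [1, 0, 1.42, 1.17, 0],
    [1, 0, 1.68, 1.43, 0],
    [1, 0, 1.94, 1.69, 0],
    [1, 0, 2.2, 1.96, 0]
  ]
}}

```text
clock: 12.4
position: [0.5673, 0.0752, 0.1239]
orientation: [[-0.97, 0.242, -0.0], [0.242, 0.97, -0.0], [0.0, -0.0, -1.0]]
wrist_force: [0.3, 1.3, 1.9]
gripper_width: 0.997
gripper_force: 0.5
```

Run:
```python
from h import *
plan(-.097,.013,.167)
im=grab("side","side3.png"); cv2.imwrite("pics/s3c.png",cv2.resize(im[130:330,230:430],(600,600)))
```

```text
t 12.4 TCP cradle mm [37.4 12.3] z 123.9 shift [  0.05 -13.44  -4.31] turn -0.001 F [0.3 1.3 1.9] q [ 0.09  0.34  2.04 -0.    0.77 -1.23]
```

View pics/s3c.png

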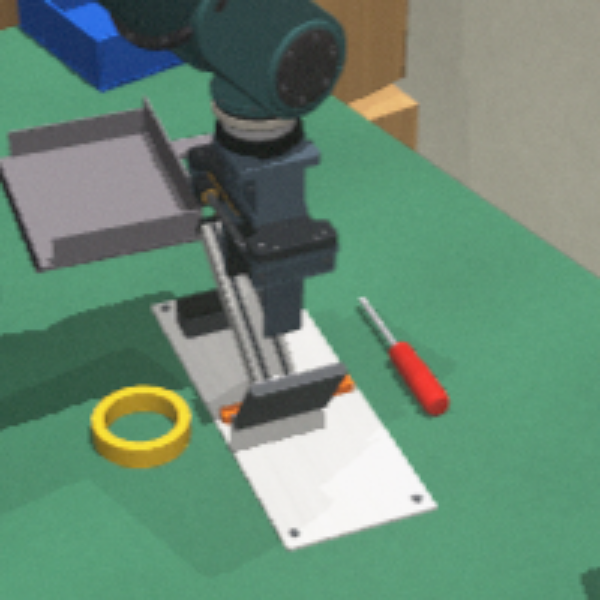

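The stand is at about 60° with the bar still at the stop. The underside of the foot faces the camera near (290,400), and the gripper is clear of everything else. I'll continue gently.

Call:
{"api": "move_arm", "payload": {
  "targets": [
    [1, 0, 0.24, 0.28, 0],
    [1, 0, 0.48, 0.56, 0],
    [1, 0, 0.71, 0.85, 0],
    [1, 0, 0.94, 1.15, 0],
    [1, 0, 1.15, 1.45, 0],
    [1, 0, 1.35, 1.75, 0],
    [1, 0, 1.55, 2.06, 0],
    [1, 0, 1.75, 2.38, 0]
  ]
}}

```text
clock: 13.12
position: [0.5715, 0.0921, 0.1001]
orientation: [[-0.97, 0.242, -0.0], [0.242, 0.97, -0.0], [0.0, -0.0, -1.0]]
wrist_force: [-0.2, -0.6, -0.8]
gripper_width: 1.0
gripper_force: 0.2
```

Call:
{"api": "move_arm", "payload": {
  "targets": [
    [1, 0, 0.12, 0.22, 0],
    [1, 0, 0.24, 0.44, 0],
    [1, 0, 0.35, 0.66, 0],
    [1, 0, 0.46, 0.88, 0],
    [1, 0, 0.57, 1.1, 0],
    [1, 0, 0.67, 1.32, 0],
    [1, 0, 0.72, 1.43, 0],
    [1, 0, 0.77, 1.55, 0]
  ]
}}

```text
clock: 13.78
position: [0.5733, 0.0995, 0.0847]
orientation: [[-0.97, 0.242, -0.0], [0.242, 0.97, -0.0], [0.0, -0.0, -1.0]]
wrist_force: [0.1, -0.0, -0.5]
gripper_width: 0.999
gripper_force: 0.0
```

Run:
```python
from h import *
plan(-.097,.013,.167)
im=grab("side","side4.png"); cv2.imwrite("pics/s4c.png",cv2.resize(im[130:330,230:430],(600,600)))
```

```text
t 13.78 TCP cradle mm [62.4 12.2] z 84.7 shift [  0.06 -15.94  -8.22] turn -0.001 F [ 0.1 -0.  -0.5] q [ 0.13  0.41  2.02 -0.    0.71 -1.19]
```

View pics/s4c.png

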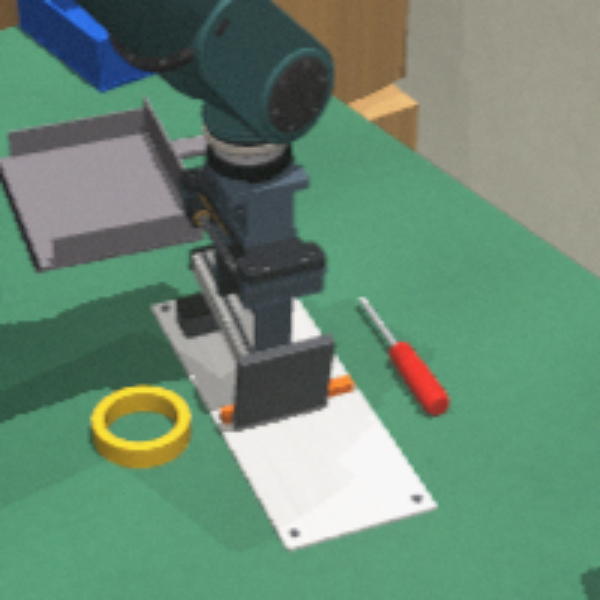

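The contact force is zero and the foot underside is near vertical at (280,385), so the mast appears to have settled on the rest. I'll lift clear and check.

Call:
{"api": "move_arm", "payload": {
  "targets": [
    [1, 0, 0, -0.5, 0],
    [1, 0, 0.2, -1.5, 0],
    [1, 0, 0.3, -3, 0],
    [1, 0, 0.3, -6, 0],
    [1, 0, 0.3, -10, 0],
    [1, 0, 0.3, -14, 0],
    [1, 0, 0.3, -18, 0],
    [1, 0, 0.3, -22, 0]
  ]
}}

```text
clock: 14.5
position: [0.5736, 0.1024, 0.3082]
orientation: [[-0.97, 0.242, 0.001], [0.242, 0.97, 0.0], [-0.001, 0.0, -1.0]]
wrist_force: [0.2, -0.2, -0.6]
gripper_width: 1.004
gripper_force: 0.0
```

Call:
{"api": "move_arm", "payload": {
  "targets": [
    [1, 0, -4, 0, 0],
    [1, 0, -8, 0, 0],
    [1, 0, -12, 0, 0],
    [1, 0, -16, 0, 0],
    [1, 0, -20, 0, 0],
    [1, 0, -24, 0, 0],
    [1, 0, -25, 0, 0],
    [1, 0, -25, 0, 0]
  ]
}}

```text
clock: 15.17
position: [0.5129, -0.1423, 0.306]
orientation: [[-0.969, 0.245, 0.001], [0.245, 0.969, -0.001], [-0.001, -0.0, -1.0]]
wrist_force: [0.6, 1.2, 0.5]
gripper_width: 1.0
gripper_force: 0.0
```

Run:
```python
from h import *
plan(-.097,.013,.167)
a=grab("side","side5.png"); b=grab("top","top6.png")
cv2.imwrite("pics/c5.png",np.hstack([cv2.resize(a[190:340,250:400],(390,390)),cv2.resize(b[150:300,200:350],(390,390),interpolation=cv2.INTER_CUBIC)]))
```

```text
t 15.17 TCP cradle mm [-186.8   12.6] z 306.0 shift [ 0.09  8.99 13.9 ] turn -0.004 F [0.6 1.2 0.5] q [-0.31  0.02  2.02 -0.    1.1  -1.64]
```

View pics/c5.png

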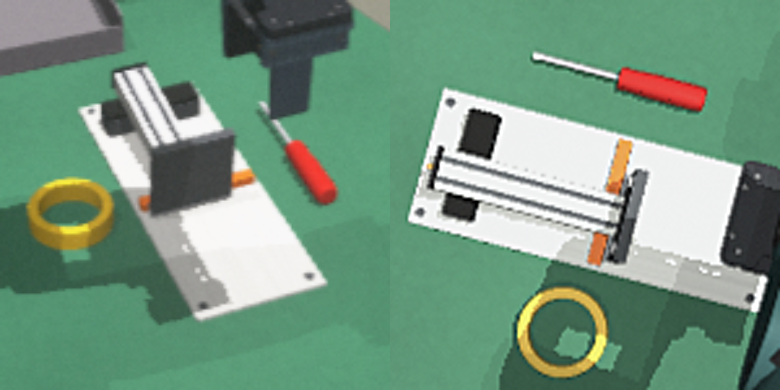

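Run:
```python
from h import *
k=150/390
def top(p,z): return (tocr(onplane("top",(np.array(p)-[390,0]+.5)*k-.5+[200,150],z))*1000).round(1)
p=np.radians(84); u=lambda a,b:(-8+b*np.sin(p)+a*np.cos(p),12+b*np.cos(p)-a*np.sin(p))
print("mast end rear edge expected",u(-30,192),"measured",top([[440,148],[432,187]],u(-30,192)[1]/1000).tolist())
print("foot rear end expected",u(-90,-8),u(-90,4),"measured(right edge)",top([[647,171],[621,264]],u(-90,-8)[1]/1000).tolist())
```

```text
mast end rear edge expected (np.float64(179.81235001267885), np.float64(61.90512180843766)) measured [[176.6, -5.2], [174.1, 33.4]]
foot rear end expected (np.float64(-25.363736857034997), np.float64(100.67074287700336)) (np.float64(-13.429474112615718), np.float64(101.9250844362152)) measured(right edge) [[-24.3, -30.6], [-22.8, 60.6]]
```

```bash
python3 -c "
from h import *
print(job_done())"
```

```text
the job is handed in; nothing more can be done
None
```

I handed the job in: the stand was pushed to the stop, tipped gently over its bar, and measured lying with its mast on the rubber rest. The bar is within a few mm of the stop and about 15 mm off its middle, the arm is clear, and no result came back from the judge.

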